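# Column up vaccine cartons and hold the bander's hold-to-run plunger

### The arm

A 7-joint arm with a two-finger parallel gripper is mounted at the origin on the work surface. World frame = base frame: x ahead of the robot, y to its left, z up, the work surface at z = 0. Lengths are in m, angles in rad, forces in N, time in s.
With the tool pointing down it reaches from about 0.4 to 0.875 m from the base axis. Payload 19.3 kg.
Tool frame: the origin (TCP) lies between the finger pads; the fingertips stand 17 mm ahead of it and the grasp point (between the pads) lies 2 mm behind it; z points along the fingers, x is the direction in which the jaws open and shut, and the axes are right-handed (so a half turn about z gives the same grasp; the last joint's range is limited). The gripper opens to 85 mm and grips with 20 to 120 N. Pads are 22 mm wide; open, the fingers measure 114 mm over their backs; the gripper's body (76 mm by 85 mm) begins 54 mm behind the grasp point. The pads swing forward as they close: fully open they stand 13 mm farther back than shut.
Start: joints at [1.195, 0.521, -0.036, 1.599, 0.021, 1.021, -0.113], TCP at [0.188, -0.596, 0.248] pointing down, gripper open.
Joint ranges: [-2.91, 2.91], [-0.3, 2.13], [-1.5, 1.42], [0.17, 2.43], [-1.26, 4.41], [0.16, 1.93], [-2.52, 2.52]. Speed limits (rad/s): [1.89, 1.89, 2.39, 2.39, 3.01, 3.01, 3.01].

### API

Orientations are given as [roll, pitch, yaw] about the fixed x, y, z axes, in that order (R = Rz(yaw) Ry(pitch) Rx(roll)).
In Python, from workcell import bot gives the robot as it stands. The module is installed in compiled form; this text tells all that it offers.
- The arm moves only by the tool arm_command, never from a script. Its argument "targets" is a list of rows, each a list of 6 numbers: the shift along the tool's x, y, z in mm, then the turn, a rotation vector about the tool's x, y, z in degrees. In form: [[x, y, z, wx, wy, wz], ...]. A call has 1 to 8 rows; each row shifts and turns the pose as measured when the row begins, along the tool's axes as they then stand; what a row does not reach is not made up. A row lasts 1/10 s, in which the tool goes at most 50 mm and 8.59 degrees, less where a joint would pass 70% of its speed; a pose out of reach is approached as far as the arm can. A call is refused whole if a number of a shift passes 50 or a number of a turn 8.59, either way. A call with a gripper value outside its range is refused whole. "grip" is the opening in per cent of the stroke, from 0 (shut) to 100 (fully open), set as the call begins (left out, the last holds). The fingers move at their own pace and stop on an object; "grip_force" is the grip in N (left out, the last holds). Time passes only in rows, so rows that do not move let the fingers close. It gives the time, the measured TCP pose, the force and the opening at its end, in the units of the state.
- bot.observe(): the state, without advancing time (a new reading comes with each control period).
- bot.grab_frame(name): name is "scene" or "top"; returns a dict with "color" (384x512x3 uint8, red, green, blue), "depth" (384x512 float32, m along the optical axis (not along the pixel's ray), 0 where there is no reading), "fov_y" (degrees; the focal length in pixels is half the picture's height over the tangent of half this angle, whatever the lens; pixels are square), "cx", "cy" (the principal point, pixels), "D" ([k1, k2, p1, p2, k3] as OpenCV has them; the pictures are not rectified), "R" (3x3) and "t" (3): a world point X has camera coordinates R X + t. Camera axes: x right, y down, z forward; pixel columns grow to the right and rows downward; lengths in m; the calibration is good to about 2 mm. A picture is of the moment at which its call begins.
- bot.job_done(): hands the job in, once; it reports no verdict.
The state is a dict: "clock": time; "qpos": joint angles; "qd": joint speeds; "joint_efforts": joint torques, N m; "position": TCP position; "tool_rot": TCP orientation; "force": force on the tool from outside, world axes, zero at the start; "moment": the same for the moment, N m; "grip_width": finger opening in m.
Only numpy, scipy, OpenCV 4.12 (cv2) and the standard library are available. Lean on these libraries where they do the work, as an engineer would, in place of code of your own. Each camera call takes 0.05 s, during which the arm holds its last target. There are 200 camera calls.

### The job

Finish the column on the white banding machine: set the orange-ended carton squarely on the green-ended one already there, then the blue-ended carton squarely on top of the orange, edges flush, with the green one left where it stands. Only then press the yellow spring plunger down with the fingers until its top is level with the green mark of the gauge beside it, never down into the red, and finish while still holding it there: do not let go. Leave the pill jar, steel bowl and pen cup alone.

Things in the scene. Friction and masses are not known exactly. Their poses are not given: they have to be found in the camera images.
- green_carton_center (a point): closed rigid medicine carton, 56 mm (its x) by 100 mm (its y) by 44 mm high, 0.08 to 0.17 kg, white with its +y third wrapped in green and a grey panel on the other half; this point is its centre, half-way up, z up. It stands on the bander's pad at the start and is the foot of the column.
- orange_carton_center (a point): closed rigid medicine carton, 56 mm (its x) by 100 mm (its y) by 44 mm high, 0.08 to 0.17 kg, white with its +y third wrapped in orange and a grey panel on the other half; this point is its centre, half-way up, z up. It starts on the blue mat, which lies beside the machine; the mat is fixed and 4 mm thick.
- blue_carton_center (a point): closed rigid medicine carton, 56 mm (its x) by 100 mm (its y) by 44 mm high, 0.08 to 0.17 kg, white with its +y third wrapped in blue and a grey panel on the other half; this point is its centre, half-way up, z up. It starts on the blue mat too; orange and blue may be in either place.
- pad (a point): centre of the top of the black rubber pad on the white banding machine, 48 mm above the work surface; axes as the machine's. The machine is fixed, 150 mm (x) by 240 mm (y) and 45 mm high, centred 35 mm to the pad's +y; at its +y end a blue band head, 120 by 34 mm, centred 125 mm from the pad's centre, rises to 105 mm above the work surface. It may stand left or right of the plunger, with the mat on the other side.
- plunger_top (a point): centre of the flat top of the yellow plunger cap, 50 mm across and 14 mm thick, on a grey fixed console (90 mm in x by 110 mm in y, 65 mm high). Unpressed it is 140 mm above the work surface; it goes straight down with the plunger. A square gauge post, 16 mm wide, stands 44 mm from the cap's axis towards the console's +y (this point's y) and reaches up to the unpressed cap top; down from its top it is white for 12 mm, green for 12 mm, red for 12 mm.
- plunger (a joint): travel of the spring plunger in m, 0 up, 0.036 fully down; it springs back when let go. The cap's top is level with the green mark from 0.012 to 0.024 (middle 0.018). It takes about 3 N to start, 8 N at 0.018, 12 N fully down.
- pill_jar: loose amber jar, 44 mm across, 65 mm high; origin at its underside. Leave alone.
- steel_bowl: loose steel bowl, 90 mm across, 35 mm high; origin at its underside. Leave alone.
- pen_cup: loose blue ceramic cup, 64 mm across, 75 mm high; origin at its underside. Leave alone.
Mind the look-alikes: they are no part of the job. Of the things that look like the part that bears plunger_top, the larger one is meant. What is shaped like the part that bears orange_carton_center but purple is not meant.

How it is judged:
On the way, in this order (a step that is already met when the one before it is completed fails the run):
1. the orange carton rests squarely on the green one, let go (horizontal distance between orange_carton_center and green_carton_center below 0.008 m and angle between the x axis of orange_carton_center and the x axis of green_carton_center, either way round below 0.12 rad and angle between orange_carton_center's own z axis and vertical below 0.06 rad and z of orange_carton_center in the frame of green_carton_center between 0.04 and 0.048 m and contact force between orange_carton and the fingers below 0.1 N and contact force between orange_carton and the arm below 0.1 N and linear speed of orange_carton below 0.02 m/s), for 0.2 s.
2. the blue carton rests squarely on the orange one, let go (horizontal distance between orange_carton_center and green_carton_center below 0.008 m and angle between the x axis of orange_carton_center and the x axis of green_carton_center, either way round below 0.12 rad and angle between each of orange_carton_center, blue_carton_center's own z axis and vertical below 0.06 rad and z of orange_carton_center in the frame of green_carton_center between 0.04 and 0.048 m and horizontal distance between blue_carton_center and orange_carton_center below 0.008 m and angle between the x axis of blue_carton_center and the x axis of orange_carton_center, either way round below 0.12 rad and z of blue_carton_center in the frame of orange_carton_center between 0.04 and 0.048 m and contact force between blue_carton and the fingers below 0.1 N and contact force between blue_carton and the arm below 0.1 N and linear speed of blue_carton below 0.02 m/s), for 0.2 s.
At the end, for the whole second after the job is handed in: Green, orange and blue cartons stand in one column on the pad, each within 8 mm and 0.12 rad of the one below, upright, at rest and untouched by the robot; the plunger is held by the fingers (over 4 N) with a travel of 12 to 24 mm (all of step 2 and contact force between each of orange_carton, green_carton and the fingers below 0.1 N and contact force between each of orange_carton, green_carton and the arm below 0.1 N and linear speed of each of orange_carton, green_carton below 0.02 m/s and horizontal distance between green_carton_center and pad below 0.035 m and value of joint plunger between 0.012 and 0.024 m and contact force between plunger and the fingers above 4 N); the arm keeps its last pose, push and grip.
It fails at once if the plunger is pressed down into the red (over 25 mm) (value of joint plunger above 0.025 m).
It fails at once if the plunger is pressed (over 6 mm) before the column is complete (value of joint plunger above 0.006 m and not (horizontal distance between orange_carton_center and green_carton_center below 0.008 m and angle between the x axis of orange_carton_center and the x axis of green_carton_center, either way round below 0.12 rad and angle between each of orange_carton_center, blue_carton_center's own z axis and vertical below 0.06 rad and z of orange_carton_center in the frame of green_carton_center between 0.04 and 0.048 m and horizontal distance between blue_carton_center and orange_carton_center below 0.008 m and angle between the x axis of blue_carton_center and the x axis of orange_carton_center, either way round below 0.12 rad and z of blue_carton_center in the frame of orange_carton_center between 0.04 and 0.048 m)).
It fails at once if the green carton is shifted by more than 20 mm (distance of green_carton_center from where it was at the start of the episode above 0.02 m).
It fails at once if a bystander is moved by more than 30 mm or tipped (distance of any of pill_jar, steel_bowl, pen_cup from where it was at the start of the episode above 0.03 m or angle between any of pill_jar, steel_bowl, pen_cup's own z axis and vertical above 0.4 rad).
It also fails if it takes over 72 s, if anything falls off the work surface, if the arm or the gripper's body presses on something with over 40 N, if the wrist force passes 120 N, or if a joint passes its speed limit or range.

## Working session

There is one attempt and no reset: what is moved stays moved. The work goes in short steps, Python scripts to look and compute and a tool call to move; the robot and the scene stay as the last step left them, time stands still between calls to the robot, and variables do not carry over. Pictures are saved under pics/ and viewed, about 8 in all and at most 12, crops included, and the job is handed in when it is done.

Besides the shell and the picture viewer there is one more tool, called by a JSON object that holds its "api" and its "payload", one argument or row to a line. arm_command: Moves the arm, as the interface text tells. Its arguments: {"type":"object","properties":{"targets":{"type":"array"},"grip":{"type":"number"},"grip_force":{"type":"number"}},"required":["targets"]}

```bash
mkdir -p pics; cat > h.py <<'E'
import numpy as np, cv2, pickle
from workcell import bot
def grab(n):
    f=bot.grab_frame(n); pickle.dump(f,open(f'{n}.pkl','wb')); return f
def load(n): return pickle.load(open(f'{n}.pkl','rb'))
def K(f):
    h=f['color'].shape[0]; F=h/2/np.tan(np.radians(f['fov_y'])/2)
    return np.array([[F,0,f['cx']],[0,F,f['cy']],[0,0,1.]])
def cloud(f):
    h,w=f['depth'].shape; v,u=np.mgrid[:h,:w]
    p=cv2.undistortPoints(np.stack([u,v],-1).reshape(-1,1,2).astype(np.float64),K(f),np.array(f['D'])).reshape(h,w,2)
    z=f['depth'][...,None]; X=np.concatenate([p*z,z],-1)
    return (X-np.array(f['t']))@np.array(f['R'])
def ray(f,u,v,z):
    p=cv2.undistortPoints(np.array([[[u,v]]],float),K(f),np.array(f['D'])).reshape(2)
    R=np.array(f['R']);t=np.array(f['t']); o=-R.T@t; d=R.T@np.array([*p,1]); return o+d*(z-o[2])/d[2]
def save(f,name,crop=None,s=1):
    c=f['color'][...,::-1]
    if crop: u0,v0,u1,v1=crop; c=c[v0:v1,u0:u1]
    cv2.imwrite('pics/'+name,cv2.resize(c,None,fx=s,fy=s,interpolation=cv2.INTER_CUBIC))
E
python3 - <<'E'
from h import *
for n in('scene','top'):
    f=grab(n); save(f,n+'0.png',None,1.5)
print({k:f[k] for k in('fov_y','cx','cy','D','R','t')}); print(bot.observe())
E
```

```text
{'fov_y': 43.21012011058386, 'cx': 256.5644686145004, 'cy': 187.13450718543854, 'D': array([-0.03965562,  0.        ,  0.        ,  0.        ,  0.        ]), 'R': array([[ 0.02791194, -0.99956585, -0.00943602],
       [-0.99363725, -0.02671351, -0.10941389],
       [ 0.10911432,  0.01242994, -0.99395149]]), 't': array([-0.02489813,  0.58462369,  1.15574432])}
{'clock': 0.1, 'qpos': array([ 1.19480276,  0.52197429, -0.03637059,  1.59991387,  0.02116884,
        1.02109171, -0.11283567]), 'qd': array([-1.48318174e-04, -1.24505864e-03,  2.96065208e-03, -1.84214058e-03,
       -8.06963285e-04,  8.97583334e-04,  1.73401059e-05]), 'joint_efforts': array([ 2.89451738e-03, -9.28493571e+01,  1.98357895e+00, -3.70530868e+01,
        1.81117054e-02,  5.42430105e-03,  8.15350177e-05]), 'position': array([ 0.18807757, -0.59574904,  0.24778369]), 'tool_rot': array([ 3.14157175e+00,  1.00442313e-03, -1.26502897e+00]), 'force': array([ 0.00299127,  1.06056921, -0.45182474]), 'moment': array([ 0.00614235, -0.02852046,  0.05944504]), 'grip_width': 0.08562415576209964}
```

View pics/top0.png

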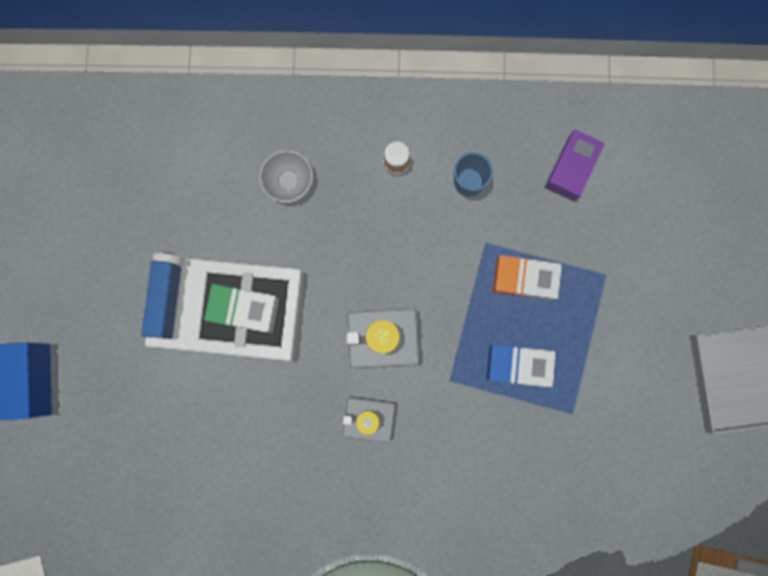

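View pics/scene0.png

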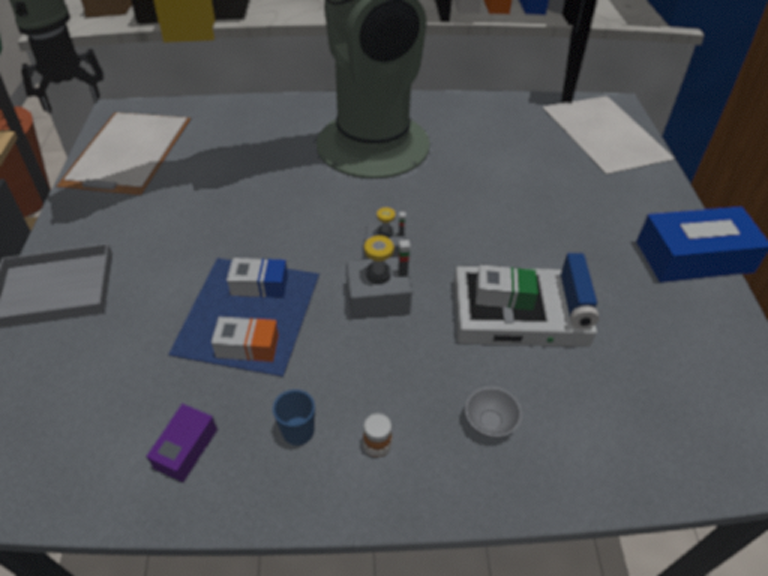

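The top picture (1.5× scale) shows the green carton at (240,308), orange at (528,277), blue at (522,366), and the bowl, jar and cup in the row at v≈170. There are two yellow plungers: the larger at (383,337) is the one meant, and the smaller at (368,422) is the decoy. The purple box at (575,165) is not meant.

```bash
cat >> h.py <<'E'
def rect(P,box,zlo,zhi):
    m=(P[...,0]>box[0])&(P[...,0]<box[1])&(P[...,1]>box[2])&(P[...,1]<box[3])&(P[...,2]>zlo)&(P[...,2]<zhi)
    q=P[m]; r=cv2.minAreaRect((q[:,:2]*1000).astype(np.float32)); b=cv2.boxPoints(r)
    e=[b[1]-b[0],b[2]-b[1]]; L=max(e,key=np.linalg.norm); a=np.degrees(np.arctan2(L[1],L[0]))
    a=(a+180)%180
    return len(q),np.round(r[0],1),np.round(r[1],1),'long-axis deg',round(a,1),'z',round(float(np.median(q[:,2])),4)
E
python3 - <<'E'
from h import *
f=load('top'); P=cloud(f); g=load('scene'); Q=cloud(g)
for n,(u,v) in dict(green=(240,308),orange=(528,277),blue=(522,366),plung=(383,337),small=(368,422),bowl=(288,180),jar=(397,155),cup=(473,175),purple=(575,165),head=(162,298),gauge=(353,338)).items():
    x=P[int(v/1.5),int(u/1.5)]; print(n,np.round(x,4))
    r=.08
    if n in('green','orange','blue','plung'):
        for A in(P,Q): print('   ',rect(A,(x[0]-.065,x[0]+.065,x[1]-r,x[1]+r),x[2]-.008,x[2]+.008))
save(f,'crop1.png',(225,190,295,305),5)
E
```

```text
green [0.531  0.2144 0.088 ]
    (1046, array([529.9, 215.6]), array([101.9,  56.5]), 'long-axis deg', np.float32(81.4), 'z', 0.0913)
    (739, array([533.6, 215.1]), array([102.6,  60.7]), 'long-axis deg', np.float32(81.9), 'z', 0.0912)
orange [ 0.5978 -0.2405  0.0424]
    (907, array([ 595.7, -239.7]), array([100.9,  56.7]), 'long-axis deg', np.float32(83.9), 'z', 0.0468)
    (815, array([ 599.4, -239.4]), array([101.1,  60.6]), 'long-axis deg', np.float32(85.3), 'z', 0.0464)
blue [ 0.4527 -0.2311  0.0472]
    (973, array([ 452.8, -230.6]), array([100.9,  56.6]), 'long-axis deg', np.float32(85.7), 'z', 0.0474)
    (610, array([ 455.1, -230.6]), array([101.9,  61.4]), 'long-axis deg', np.float32(84.9), 'z', 0.0472)
plung [ 0.4913 -0.009   0.1388]
    (448, array([489.9,   6.4]), array([46.7, 75.3]), 'long-axis deg', np.float32(92.1), 'z', 0.1393)
    (302, array([489.6,   6.5]), array([49.2, 76.9]), 'long-axis deg', np.float32(106.9), 'z', 0.1389)
small [0.3632 0.0105 0.1009]
bowl [7.571e-01 1.617e-01 1.000e-04]
jar [ 0.788  -0.0216  0.0635]
cup [ 0.7733 -0.1519  0.0089]
purple [ 0.7835 -0.3157  0.0453]
head [0.5429 0.3334 0.1016]
gauge [0.4878 0.0349 0.1419]
```

View pics/crop1.png

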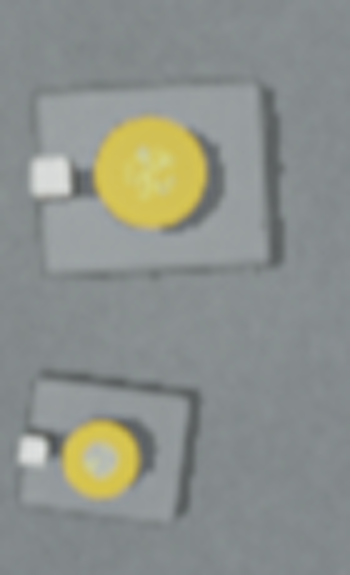

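The crop shows two caps: the large console (cap at about (150,172), top measured at z 0.139) and the small look-alike (cap top at z 0.10). The large one fits the 140 mm height, so it is the target. The carton sizes and heights all match. Next I go for orange.

```bash
cat >> h.py <<'E'
def plan(x,y,z,yawdeg):
    from scipy.spatial.transform import Rotation as T
    o=bot.observe(); R=T.from_euler('xyz',o['tool_rot']); G=T.from_euler('xyz',[np.pi,0,np.radians(yawdeg)])
    print('shift',np.round(R.inv().apply(np.array([x,y,z])-o['position'])*1000,1),'turn',np.round(np.degrees((R.inv()*G).as_rotvec()),2),
     'pos',np.round(o['position'],4),'rpy',np.round(np.degrees(o['tool_rot']),2),'F',np.round(o['force'],1),'grip',round(o['grip_width'],4),'t',o['clock'])
E
python3 -c "
from h import *
plan(.5957,-.2397,.20,-6)"
```

```text
shift [-216.8 -495.9   48. ] turn [-3.000e-02  5.000e-02 -6.648e+01] pos [ 0.1881 -0.5957  0.2478] rpy [ 1.800e+02  6.000e-02 -7.248e+01] F [ 0.   1.1 -0.5] grip 0.0856 t 0.1
```

{"api": "arm_command", "payload": {
  "targets": [
    [-15,-35,0,0,0,0],
    [-15,-35,0,0,0,0],
    [-15,-35,0,0,0,0],
    [-15,-35,0,0,0,0],
    [-15,-35,0,0,0,0],
    [-15,-35,0,0,0,0],
    [-15,-35,0,0,0,0],
    [-15,-35,0,0,0,0]
  ],
  "grip": 100
}}

```text
clock: 0.9
position: [0.4215, -0.3931, 0.2449]
tool_rot: [3.138, 0.004, -1.275]
force: [0.0, -1.0, 0.1]
grip_width: 0.0852
```

{"api": "arm_command", "payload": {
  "targets": [
    [0,0,0,0,0,-8.5],
    [0,0,0,0,0,-8.5],
    [0,0,0,0,0,-8.5],
    [0,0,0,0,0,-8.5],
    [0,0,0,0,0,-8.5],
    [0,0,0,0,0,-8.5],
    [0,0,0,0,0,-8.5],
    [0,0,0,0,0,-7]
  ]
}}

```text
clock: 1.7
position: [0.4268, -0.3857, 0.2427]
tool_rot: [-3.135, 0.007, -0.092]
force: [-0.5, -0.4, -0.8]
grip_width: 0.0854
```

```bash
python3 -c "
from h import *
plan(.5957,-.2397,.10,-6)"
```

```text
shift [ 155.8 -160.   142.6] turn [-0.37  0.43  0.73] pos [ 0.4268 -0.3857  0.2427] rpy [-179.63    0.43   -5.27] F [-0.5 -0.4 -0.8] grip 0.0854 t 1.7
```

{"api": "arm_command", "payload": {
  "targets": [
    [28,-28,10,0,0,0],
    [28,-28,10,0,0,0],
    [28,-28,20,0,0,0],
    [28,-28,20,0,0,0.5],
    [28,-28,20,0,0,0],
    [14,-17,20,0,0,0],
    [0,0,20,0,0,0],
    [0,0,0,0,0,0]
  ]
}}

```text
clock: 2.5
position: [0.5978, -0.2384, 0.1156]
tool_rot: [-3.135, 0.01, -0.099]
force: [-0.5, -0.5, -0.6]
grip_width: 0.0857
```

```bash
python3 -c "
from h import *
plan(.5957,-.2397,.033,-6)
f=grab('top');save(f,'t1.png',(280,150,420,290),4)
P=cloud(f);print(rect(P,(.53,.66,-.32,-.16),.04,.053))"
```

```text
shift [-1.1  2.  82.6] turn [-0.39  0.59  0.32] pos [ 0.5978 -0.2384  0.1156] rpy [-179.61    0.59   -5.67] F [-0.5 -0.5 -0.6] grip 0.0857 t 2.5
(487, array([ 597.7, -221.2]), array([63.9, 57.7]), 'long-axis deg', np.float32(83.3), 'z', 0.0472)
```

{"api": "arm_command", "payload": {
  "targets": [
    [-1,2,20,-0.4,0.6,-0.3],
    [0,0,20,0,0,0],
    [0,0,20,0,0,0],
    [0,0,15,0,0,0],
    [0,0,5,0,0,0],
    [0,0,0,0,0,0]
  ]
}}

```text
clock: 3.15
position: [0.5987, -0.2455, 0.0417]
tool_rot: [3.138, -0.01, -0.099]
force: [-0.4, 0.1, 1.2]
grip_width: 0.0851
```

```bash
python3 -c "
from h import *
plan(.5957,-.2397,.033,-6)
f=grab('scene');save(f,'s1.png',(100,150,260,270),4)"
```

```text
shift [-3.6 -5.5  8.6] turn [ 0.23 -0.55  0.32] pos [ 0.5987 -0.2455  0.0417] rpy [179.77  -0.55  -5.68] F [-0.4  0.1  1.2] grip 0.0851 t 3.15
```

View pics/s1.png

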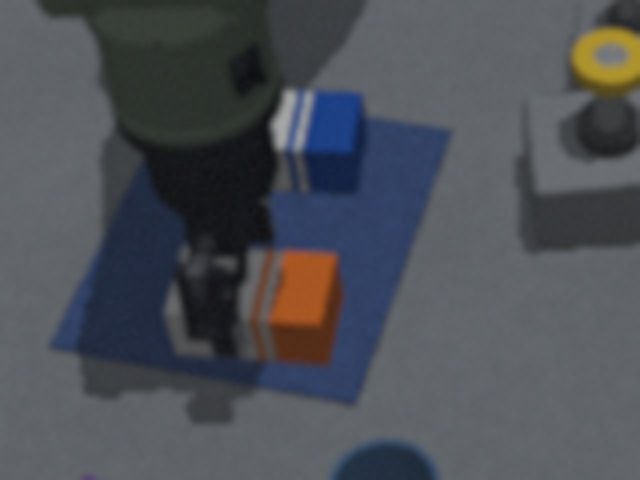

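The picture shows the fingers straddling the orange carton (crop (225,300)), slightly to −y of its middle. I'll correct that, then close.

{"api": "arm_command", "payload": {
  "targets": [
    [-3,-5,8,0,0,0],
    [0,0,0,0,0,0]
  ]
}}

```text
clock: 3.4
position: [0.597, -0.2403, 0.0351]
tool_rot: [3.137, -0.012, -0.1]
force: [-0.4, -0.2, -0.3]
grip_width: 0.0854
```

```bash
python3 -c "
from h import *
plan(.5957,-.2397,.033,-6)"
```

```text
shift [-1.3 -0.4  2.1] turn [ 0.26 -0.69  0.3 ] pos [ 0.597  -0.2403  0.0351] rpy [179.74  -0.69  -5.7 ] F [-0.4 -0.2 -0.3] grip 0.0854 t 3.4
```

{"api": "arm_command", "payload": {
  "targets": [
    [-1,0,2,0.1,-0.4,0.2],
    [0,0,0,0,0,0]
  ]
}}

```text
clock: 3.6
position: [0.5962, -0.24, 0.0336]
tool_rot: [3.139, -0.005, -0.103]
force: [-0.6, -0.6, 0.1]
grip_width: 0.0851
```

{"api": "arm_command", "payload": {
  "targets": [
    [0,0,0,0,0,0],
    [0,0,0,0,0,0],
    [0,0,0,0,0,0],
    [0,0,0,0,0,0],
    [0,0,0,0,0,0],
    [0,0,0,0,0,0]
  ],
  "grip": 0,
  "grip_force": 30
}}

```text
clock: 4.2
position: [0.5966, -0.2402, 0.0342]
tool_rot: [3.139, -0.006, -0.103]
force: [0.2, 0.5, 0.5]
grip_width: 0.0555
```

```bash
python3 -c "
from h import *
plan(.5957,-.2397,.033,-6)"
```

```text
shift [-1.  -0.4  1.2] turn [ 0.17 -0.35  0.09] pos [ 0.5966 -0.2402  0.0342] rpy [179.83  -0.35  -5.9 ] F [0.2 0.5 0.5] grip 0.0555 t 4.2
```

{"api": "arm_command", "payload": {
  "targets": [
    [0,0,-15,0,0,0],
    [0,0,-30,0,0,0],
    [0,0,-45,0,0,0],
    [0,0,-45,0,0,0],
    [0,0,-45,0,0,0],
    [0,0,-40,0,0,0],
    [0,0,0,0,0,0]
  ]
}}

```text
clock: 4.9
position: [0.5942, -0.2383, 0.2681]
tool_rot: [3.139, -0.006, -0.102]
force: [0.7, 0.0, -1.7]
grip_width: 0.0558
```

```bash
python3 -c "
from h import *
plan(.5299,.2156,.25,-8.5)
f=grab('top');save(f,'t2.png',None,1.5)
P=cloud(f);print(rect(P,(.38,.52,-.31,-.15),.04,.053));print(rect(P,(.465,.6,.13,.285),.085,.098))"
```

```text
shift [-110.1 -445.1   16.5] turn [ 0.12 -0.33  2.68] pos [ 0.5942 -0.2383  0.2681] rpy [179.87  -0.33  -5.82] F [ 0.7  0.  -1.7] grip 0.0558 t 4.9
(972, array([ 453. , -230.5]), array([100.9,  56.5]), 'long-axis deg', np.float32(85.9), 'z', 0.0474)
(1053, array([530. , 215.8]), array([101.6,  56.8]), 'long-axis deg', np.float32(81.2), 'z', 0.0914)
```

{"api": "arm_command", "payload": {
  "targets": [
    [-6,-25,0,0,0,0],
    [-10,-42,0,0,0,0],
    [-10,-42,0,0,0,0.5],
    [-10,-42,0,0,0,0.5],
    [-10,-42,0,0,0,0.5],
    [-10,-42,0,0,0,0.5],
    [-10,-42,0,0,0,0.5],
    [-10,-42,0,0,0,0.5]
  ]
}}

```text
clock: 5.75
position: [0.5503, 0.0916, 0.2599]
tool_rot: [3.136, 0.005, -0.166]
force: [1.3, 0.4, -1.6]
grip_width: 0.0557
```

{"api": "arm_command", "payload": {
  "targets": [
    [-10,-40,0,0,0,0],
    [-10,-40,0,0,0,0],
    [-5,-20,0,0,0,0],
    [0,0,0,0,0,0],
    [0,0,0,0,0,0]
  ]
}}

```text
clock: 6.25
position: [0.5365, 0.2043, 0.2562]
tool_rot: [3.135, 0.012, -0.157]
force: [0.0, -0.4, -1.6]
grip_width: 0.0557
```

```bash
python3 -c "
from h import *
plan(.53,.2156,.18,-8.7)"
```

```text
shift [ -7.3 -10.7  76.2] turn [ 0.4   0.68 -0.29] pos [0.5365 0.2043 0.2562] rpy [179.59   0.68  -8.99] F [ 0.  -0.4 -1.6] grip 0.0557 t 6.25
```

{"api": "arm_command", "payload": {
  "targets": [
    [-7,-10,20,0.3,0.4,-0.2],
    [0,0,25,0,0,0],
    [0,0,25,0,0,0],
    [0,0,20,0,0,0],
    [0,0,0,0,0,0],
    [0,0,0,0,0,0]
  ]
}}

```text
clock: 6.85
position: [0.5311, 0.2074, 0.1628]
tool_rot: [3.136, 0.005, -0.161]
force: [-0.0, 0.1, 0.5]
grip_width: 0.0551
```

```bash
python3 -c "
from h import *
plan(.53,.2156,.124,-8.7)
f=grab('scene');save(f,'s2.png',(280,130,430,250),4)"
```

```text
shift [-2.2 -8.1 38.7] turn [ 0.3   0.31 -0.53] pos [0.5311 0.2074 0.1628] rpy [179.7    0.31  -9.23] F [-0.   0.1  0.5] grip 0.0551 t 6.85
```

View pics/s2.png

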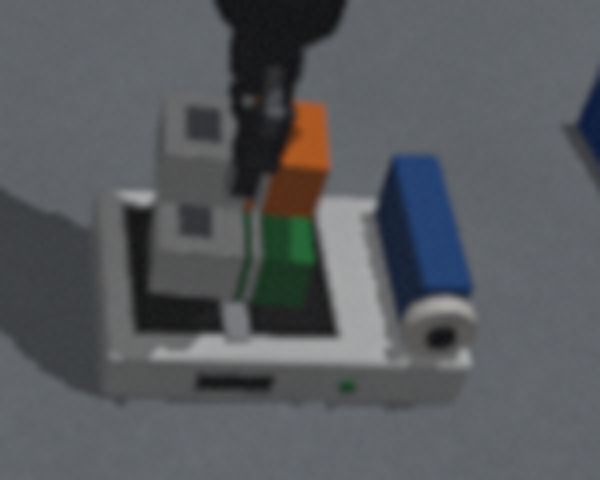

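The scene crop shows orange (265,150) hanging above green (235,255), still about 8 mm short in y. I'll correct that and lower it.

{"api": "arm_command", "payload": {
  "targets": [
    [-2,-8,10,0.2,0.2,-0.4],
    [0,0,10,0,0,0],
    [0,0,8,0,0,0],
    [0,0,0,0,0,0],
    [0,0,0,0,0,0]
  ]
}}

```text
clock: 7.4
position: [0.5314, 0.2162, 0.1346]
tool_rot: [3.142, -0.001, -0.154]
force: [-0.4, 0.6, -1.7]
grip_width: 0.0553
```

```bash
python3 -c "
from h import *
plan(.53,.2156,.124,-8.7)
P=cloud(grab('scene'))
# end (+y) faces & front faces of both cartons in green frame
a=np.radians(-8.7);c=np.array([.53,.2156])
d=P[...,:2]-c; X=d[...,0]*np.cos(a)+d[...,1]*np.sin(a); Y=-d[...,0]*np.sin(a)+d[...,1]*np.cos(a);Z=P[...,2]
for lo,hi in((.058,.082),(.105,.13),(.13,.16)):
  m=(abs(Y)<.07)&(abs(X)<.05)&(Z>lo)&(Z<hi); q=m&(abs(Y)>.02)
  print(lo,m.sum(),'X p',np.percentile(X[q],[50,90,98]),'Y p',np.percentile(Y[m],[1,3,97,99]))
"
```

```text
shift [-1.3  0.8 10.6] turn [ 0.   -0.07 -0.13] pos [0.5314 0.2162 0.1346] rpy [ 1.80e+02 -7.00e-02 -8.83e+00] F [-0.4  0.6 -1.7] grip 0.0553 t 7.4
0.058 256 X p [0.03021022 0.03208881 0.03308492] Y p [-0.05143754 -0.05125647  0.04774885  0.04960846]
0.105 262 X p [0.02759883 0.02942934 0.0304771 ] Y p [-0.05043463 -0.05029661  0.04829495  0.05097611]
0.13 623 X p [0.01303114 0.02858717 0.03023811] Y p [-0.05027717 -0.04887533  0.04815546  0.0489919 ]
```

Orange's front face is about 2.5 mm behind green's in the same view, and +1 mm in y. I'll trim both, then lower.

{"api": "arm_command", "payload": {
  "targets": [
    [2,1,4,0,0,0],
    [0,0,3,0,0,0],
    [0,0,2,0,0,0],
    [0,0,0,0,0,0],
    [0,0,0,0,0,0]
  ]
}}

```text
clock: 7.95
position: [0.5337, 0.2146, 0.1253]
tool_rot: [-3.141, -0.002, -0.155]
force: [0.5, -0.3, -0.5]
grip_width: 0.0555
```

```bash
cat >> h.py <<'E'
def faces(bands):
    P=cloud(grab('scene')); a=np.radians(-8.7);c=np.array([.53,.2156])
    d=P[...,:2]-c; X=d[...,0]*np.cos(a)+d[...,1]*np.sin(a); Y=-d[...,0]*np.sin(a)+d[...,1]*np.cos(a);Z=P[...,2]
    for lo,hi in bands:
        m=(abs(Y)<.07)&(abs(X)<.05)&(Z>lo)&(Z<hi); q=m&(abs(Y)>.02)
        k=q&(X>.02); s=np.degrees(np.polyfit(Y[k],X[k],1)[0])
        print(lo,m.sum(),'X50',np.round(np.median(X[k]),4),'slope deg',round(s,1),'Y',np.round(np.percentile(Y[m],[1,3,97,99]),4))
E
python3 -c "
from h import *
plan(.53,.2156,.124,-8.7)
faces([(.058,.082),(.10,.126)])"
```

```text
shift [-3.9 -0.4  1.3] turn [-0.01 -0.11 -0.16] pos [0.5337 0.2146 0.1253] rpy [-1.7999e+02 -1.1000e-01 -8.8600e+00] F [ 0.5 -0.3 -0.5] grip 0.0555 t 7.95
0.058 253 X50 0.0305 slope deg 0.7 Y [-0.0516 -0.0514  0.047   0.05  ]
0.1 266 X50 0.0308 slope deg 0.8 Y [-0.0515 -0.0514  0.0477  0.0498]
```

Orange is now flush in x, y and angle. I'll lower it to contact and release.

{"api": "arm_command", "payload": {
  "targets": [
    [0,0,2,0,0,0],
    [0,0,1,0,0,0],
    [0,0,1,0,0,0],
    [0,0,0,0,0,0]
  ]
}}

```text
clock: 8.4
position: [0.5341, 0.2149, 0.1224]
tool_rot: [-3.141, -0.003, -0.155]
force: [-1.0, 0.2, -0.9]
grip_width: 0.0557
```

```bash
python3 -c "
from h import *
plan(.53,.2156,.124,-8.7)
faces([(.058,.082),(.10,.126)])"
```

```text
shift [-4.1 -0.1 -1.7] turn [-0.03 -0.19 -0.15] pos [0.5341 0.2149 0.1224] rpy [-179.97   -0.19   -8.85] F [-1.   0.2 -0.9] grip 0.0557 t 8.4
0.058 256 X50 0.0301 slope deg 0.7 Y [-0.0516 -0.0513  0.0475  0.0499]
0.1 266 X50 0.0311 slope deg 0.3 Y [-0.0512 -0.0511  0.0477  0.0496]
```

{"api": "arm_command", "payload": {
  "targets": [
    [0,0,1,0,0,0],
    [0,0,0,0,0,0]
  ]
}}

```text
clock: 8.65
position: [0.5342, 0.215, 0.1223]
tool_rot: [-3.141, -0.004, -0.155]
force: [-0.1, 1.3, -0.4]
grip_width: 0.0558
```

{"api": "arm_command", "payload": {
  "targets": [
    [0,0,1,0,0,0],
    [0,0,0,0,0,0]
  ]
}}

```text
clock: 8.85
position: [0.5343, 0.2151, 0.1222]
tool_rot: [-3.141, -0.005, -0.154]
force: [-0.0, 1.3, -0.6]
grip_width: 0.0557
```

{"api": "arm_command", "payload": {
  "targets": [
    [0,0,0,0,0,0],
    [0,0,0,0,0,0],
    [0,0,0,0,0,0],
    [0,0,0,0,0,0],
    [0,0,0,0,0,0]
  ],
  "grip": 100
}}

```text
clock: 9.35
position: [0.5343, 0.2152, 0.1216]
tool_rot: [-3.141, -0.004, -0.154]
force: [-1.2, -0.4, 0.9]
grip_width: 0.0855
```

{"api": "arm_command", "payload": {
  "targets": [
    [0,0,-15,0,0,0],
    [0,0,-30,0,0,0],
    [0,0,-40,0,0,0],
    [0,0,-40,0,0,0],
    [0,0,-30,0,0,0],
    [0,0,0,0,0,0]
  ]
}}

```text
clock: 9.95
position: [0.5325, 0.2156, 0.2873]
tool_rot: [-3.14, -0.004, -0.153]
force: [0.8, -0.0, 0.6]
grip_width: 0.0852
```

```bash
python3 -c "
from h import *
plan(.453,-.2305,.25,-4.5)
faces([(.058,.082),(.10,.126)])"
```

```text
shift [-10.8 453.1  36.5] turn [-0.09 -0.21 -4.25] pos [0.5325 0.2156 0.2873] rpy [-179.9    -0.21   -8.75] F [ 0.8 -0.   0.6] grip 0.0852 t 9.95
0.058 256 X50 0.0301 slope deg 0.5 Y [-0.0516 -0.0512  0.0476  0.0494]
0.1 309 X50 0.0312 slope deg 0.4 Y [-0.0509 -0.0507  0.0478  0.0501]
```

{"api": "arm_command", "payload": {
  "targets": [
    [0,25,0,0,0,0],
    [-1,42,0,0,0,-0.5],
    [-1,42,0,0,0,-0.5],
    [-1,42,0,0,0,-0.5],
    [-1,42,0,0,0,-0.5],
    [-1,42,0,0,0,-0.5],
    [-1,42,0,0,0,-0.5],
    [-1,42,0,0,0,-0.5]
  ]
}}

```text
clock: 10.8
position: [0.4797, -0.1056, 0.2822]
tool_rot: [-3.139, 0.004, -0.079]
force: [0.7, 0.1, -0.1]
grip_width: 0.0853
```

{"api": "arm_command", "payload": {
  "targets": [
    [-1,42,0,0,0,-0.5],
    [-1,42,0,0,0,0],
    [-1,42,0,0,0,0],
    [0,20,10,0,0,0],
    [0,0,20,0,0,0],
    [0,0,0,0,0,0]
  ]
}}

```text
clock: 11.4
position: [0.4598, -0.2627, 0.2485]
tool_rot: [-3.138, 0.01, -0.077]
force: [0.5, 0.9, -0.8]
grip_width: 0.0856
```

```bash
python3 -c "
from h import *
plan(.453,-.2305,.10,-4.5)
P=cloud(grab('top'));print(rect(P,(.465,.6,.13,.285),.126,.142))"
```

```text
shift [ -7.8 -31.1 148.7] turn [-0.18  0.55  0.08] pos [ 0.4598 -0.2627  0.2485] rpy [-179.82    0.55   -4.42] F [ 0.5  0.9 -0.8] grip 0.0856 t 11.4
(1145, array([531.1, 216.1]), array([101.9,  56.8]), 'long-axis deg', np.float32(81.0), 'z', 0.1354)
```

Top camera: orange is within 1.2 mm and 0.3° of green. On to blue.

{"api": "arm_command", "payload": {
  "targets": [
    [-4,-15,20,-0.1,0.3,0],
    [-4,-15,30,0,0,0],
    [0,0,30,0,0,0],
    [0,0,30,0,0,0],
    [0,0,25,0,0,0],
    [0,0,5,0,0,0],
    [0,0,0,0,0,0]
  ]
}}

```text
clock: 12.15
position: [0.4584, -0.2277, 0.1121]
tool_rot: [3.141, -0.004, -0.071]
force: [-0.1, -0.6, 0.2]
grip_width: 0.0853
```

```bash
python3 -c "
from h import *
plan(.454,-.2305,.034,-4.5)"
```

```text
shift [-4.5  3.  78.1] turn [ 0.04 -0.24  0.46] pos [ 0.4584 -0.2277  0.1121] rpy [179.96  -0.24  -4.04] F [-0.1 -0.6  0.2] grip 0.0853 t 12.15
```

{"api": "arm_command", "payload": {
  "targets": [
    [-4,3,15,0,-0.2,0.4],
    [0,0,20,0,0,0],
    [0,0,20,0,0,0],
    [0,0,15,0,0,0],
    [0,0,5,0,0,0],
    [0,0,0,0,0,0]
  ]
}}

```text
clock: 12.75
position: [0.4572, -0.2328, 0.0395]
tool_rot: [3.137, -0.008, -0.08]
force: [-1.3, -0.2, 0.6]
grip_width: 0.085
```

```bash
python3 -c "
from h import *
plan(.454,-.2305,.034,-4.5)"
```

```text
shift [-3.4 -2.1  5.5] turn [ 0.27 -0.48 -0.06] pos [ 0.4572 -0.2328  0.0395] rpy [179.73  -0.48  -4.56] F [-1.3 -0.2  0.6] grip 0.085 t 12.75
```

{"api": "arm_command", "payload": {
  "targets": [
    [-3,-2,5,0.2,-0.3,0],
    [0,0,0,0,0,0],
    [0,0,0,0,0,0]
  ]
}}

```text
clock: 13.05
position: [0.455, -0.231, 0.036]
tool_rot: [3.14, -0.005, -0.08]
force: [0.6, 0.4, -0.8]
grip_width: 0.0855
```

{"api": "arm_command", "payload": {
  "targets": [
    [0,0,0,0,0,0],
    [0,0,0,0,0,0],
    [0,0,0,0,0,0],
    [0,0,0,0,0,0],
    [0,0,0,0,0,0],
    [0,0,0,0,0,0]
  ],
  "grip": 0,
  "grip_force": 30
}}

```text
clock: 13.65
position: [0.4554, -0.2314, 0.0371]
tool_rot: [3.139, -0.006, -0.08]
force: [0.1, -0.4, -1.5]
grip_width: 0.0554
```

```bash
python3 -c "
from h import *
plan(.454,-.2305,.034,-4.5)"
```

```text
shift [-1.5 -0.8  3.1] turn [ 0.14 -0.37 -0.11] pos [ 0.4554 -0.2314  0.0371] rpy [179.86  -0.37  -4.61] F [ 0.1 -0.4 -1.5] grip 0.0554 t 13.65
```

{"api": "arm_command", "payload": {
  "targets": [
    [0,0,-15,0,0,0],
    [0,0,-30,0,0,0],
    [0,0,-45,0,0,0],
    [0,0,-45,0,0,0],
    [0,0,-45,0,0,0],
    [0,0,-45,0,0,0],
    [0,0,0,0,0,0]
  ]
}}

```text
clock: 14.35
position: [0.4531, -0.2296, 0.2696]
tool_rot: [3.141, -0.003, -0.079]
force: [0.9, 0.2, -2.9]
grip_width: 0.0557
```

```bash
python3 -c "
from h import *
plan(.534,.2153,.25,-8.8)"
```

```text
shift [  45.6 -449.9   19.6] turn [ 0.01 -0.14  4.28] pos [ 0.4531 -0.2296  0.2696] rpy [ 1.7998e+02 -1.4000e-01 -4.5200e+00] F [ 0.9  0.2 -2.9] grip 0.0557 t 14.35
```

{"api": "arm_command", "payload": {
  "targets": [
    [2,-25,0,0,0,0],
    [4,-42,0,0,0,0.5],
    [4,-42,0,0,0,0.5],
    [4,-42,0,0,0,0.5],
    [4,-42,0,0,0,0.5],
    [4,-42,0,0,0,0.5],
    [4,-42,0,0,0,0.5],
    [4,-42,0,0,0,0.5]
  ]
}}

```text
clock: 15.15
position: [0.5167, 0.0888, 0.2675]
tool_rot: [3.137, -0.003, -0.154]
force: [0.6, -1.0, -1.0]
grip_width: 0.0557
```

{"api": "arm_command", "payload": {
  "targets": [
    [4,-40,0,0,0,0.5],
    [4,-35,0,0,0,0],
    [0,-15,0,0,0,0],
    [0,0,0,0,0,0],
    [0,0,0,0,0,0]
  ]
}}

```text
clock: 15.65
position: [0.5376, 0.1853, 0.264]
tool_rot: [3.137, 0.002, -0.157]
force: [-0.6, 0.0, -1.8]
grip_width: 0.0553
```

```bash
python3 -c "
from h import *
plan(.534,.2153,.20,-8.8)"
```

```text
shift [ -8.2 -29.4  63.9] turn [ 0.24  0.09 -0.18] pos [0.5376 0.1853 0.264 ] rpy [ 1.7976e+02  9.0000e-02 -8.9800e+00] F [-0.6  0.  -1.8] grip 0.0553 t 15.65
```

{"api": "arm_command", "payload": {
  "targets": [
    [-4,-15,10,0.2,0,0],
    [-4,-14,20,0,0,0],
    [0,0,20,0,0,0],
    [0,0,15,0,0,0],
    [0,0,0,0,0,0],
    [0,0,0,0,0,0]
  ]
}}

```text
clock: 16.25
position: [0.5349, 0.2063, 0.1972]
tool_rot: [3.137, 0.0, -0.167]
force: [-0.1, -0.6, -1.0]
grip_width: 0.0555
```

```bash
python3 -c "
from h import *
plan(.534,.2153,.18,-8.8)"
```

```text
shift [-2.4 -8.8 17.2] turn [ 0.26  0.   -0.75] pos [0.5349 0.2063 0.1972] rpy [179.74   0.    -9.55] F [-0.1 -0.6 -1. ] grip 0.0555 t 16.25
```

{"api": "arm_command", "payload": {
  "targets": [
    [-2,-9,10,0.2,0,-0.6],
    [0,0,6,0,0,0],
    [0,0,0,0,0,0],
    [0,0,0,0,0,0]
  ]
}}

```text
clock: 16.65
position: [0.5353, 0.2151, 0.1818]
tool_rot: [-3.142, -0.002, -0.157]
force: [0.1, -1.0, -1.4]
grip_width: 0.0554
```

```bash
python3 -c "
from h import *
plan(.534,.2153,.169,-8.8)
faces([(.058,.082),(.10,.126),(.155,.177)])"
```

```text
shift [-1.3  0.1 12.8] turn [-0.   -0.13 -0.2 ] pos [0.5353 0.2151 0.1818] rpy [-1.8e+02 -1.3e-01 -9.0e+00] F [ 0.1 -1.  -1.4] grip 0.0554 t 16.65
0.058 259 X50 0.0304 slope deg 0.9 Y [-0.0515 -0.0513  0.0471  0.05  ]
0.1 304 X50 0.0314 slope deg 0.4 Y [-0.0508 -0.0506  0.0483  0.0502]
0.155 251 X50 0.0317 slope deg 0.7 Y [-0.0505 -0.0503  0.0461  0.0482]
```

Blue is flush within about 1 mm, so I lower it.

{"api": "arm_command", "payload": {
  "targets": [
    [0,0,5,0,0,0],
    [0,0,4,0,0,0],
    [0,0,3,0,0,0],
    [0,0,2,0,0,0],
    [0,0,0,0,0,0]
  ]
}}

```text
clock: 17.2
position: [0.5362, 0.2153, 0.1691]
tool_rot: [-3.141, -0.005, -0.158]
force: [-0.6, 0.5, -2.2]
grip_width: 0.0555
```

```bash
python3 -c "
from h import *
plan(.534,.2153,.169,-8.8)
faces([(.058,.082),(.10,.126),(.15,.172)])"
```

```text
shift [-2.1  0.4  0. ] turn [-0.04 -0.28 -0.24] pos [0.5362 0.2153 0.1691] rpy [-179.95   -0.28   -9.04] F [-0.6  0.5 -2.2] grip 0.0555 t 17.2
0.058 253 X50 0.0303 slope deg 0.7 Y [-0.0516 -0.0514  0.0469  0.0499]
0.1 299 X50 0.0314 slope deg 0.4 Y [-0.0508 -0.0506  0.0483  0.05  ]
0.15 253 X50 0.0326 slope deg 0.8 Y [-0.0502 -0.0501  0.0471  0.0486]
```

{"api": "arm_command", "payload": {
  "targets": [
    [-1,0,2,0,0,0],
    [0,0,1,0,0,0],
    [0,0,0,0,0,0]
  ]
}}

```text
clock: 17.55
position: [0.5362, 0.2154, 0.1689]
tool_rot: [-3.14, -0.008, -0.159]
force: [-0.1, 0.2, -1.4]
grip_width: 0.0552
```

{"api": "arm_command", "payload": {
  "targets": [
    [0,0,2,0,0,0],
    [0,0,0,0,0,0]
  ]
}}

```text
clock: 17.75
position: [0.5368, 0.2156, 0.1687]
tool_rot: [-3.14, -0.01, -0.159]
force: [-0.8, 1.3, -1.5]
grip_width: 0.0554
```

{"api": "arm_command", "payload": {
  "targets": [
    [0,0,0,0,0,0],
    [0,0,0,0,0,0],
    [0,0,0,0,0,0],
    [0,0,0,0,0,0],
    [0,0,0,0,0,0]
  ],
  "grip": 100
}}

```text
clock: 18.25
position: [0.5366, 0.2155, 0.1677]
tool_rot: [-3.14, -0.01, -0.159]
force: [-0.7, -0.4, 1.0]
grip_width: 0.0854
```

{"api": "arm_command", "payload": {
  "targets": [
    [0,0,-15,0,0,0],
    [0,0,-30,0,0,0],
    [0,0,-30,0,0,0],
    [0,0,-25,0,0,0],
    [0,0,0,0,0,0]
  ]
}}

```text
clock: 18.75
position: [0.535, 0.216, 0.275]
tool_rot: [-3.14, -0.009, -0.158]
force: [-0.3, 0.6, 0.5]
grip_width: 0.0855
```

```bash
python3 -c "
from h import *
plan(.4905,-.0085,.25,-8.8)
faces([(.058,.082),(.10,.126),(.15,.172)])
f=load('top');P=cloud(f)
c=f['color'].astype(int); m=(c[...,0]>140)&(c[...,2]<90)&(c[...,1]>110)&(abs(P[...,0]-.49)<.05)&(P[...,2]>.13)
q=P[m];print(m.sum(),np.round(cv2.minEnclosingCircle((q[:,:2]*1000).astype(np.float32)),1) if 0 else cv2.minEnclosingCircle((q[:,:2]*1000).astype(np.float32)),np.median(q,0))
m=(abs(P[...,0]-.488)<.03)&(abs(P[...,1]-.036)<.018)&(P[...,2]>.125);print('gauge',np.median(P[m],0))"
```

```text
shift [ -8.9 228.7  24.4] turn [-0.11 -0.51 -0.24] pos [0.535 0.216 0.275] rpy [-179.89   -0.5    -9.04] F [-0.3  0.6  0.5] grip 0.0855 t 18.75
0.058 260 X50 0.0303 slope deg 0.8 Y [-0.0515 -0.0513  0.0468  0.0499]
0.1 306 X50 0.0312 slope deg 0.3 Y [-0.0508 -0.0505  0.0481  0.0496]
0.15 277 X50 0.0338 slope deg 0.8 Y [-0.0499 -0.0497  0.0456  0.0488]
256 ((503.51983642578125, 116.9822006225586), 149.09132385253906) [0.51560954 0.2426376  0.13651145]
gauge [0.48792566 0.03537188 0.13887474]
```

{"api": "arm_command", "payload": {
  "targets": [
    [-1,35,0,0,0,0],
    [-2,42,0,0,-0.2,0],
    [-2,42,0,0,-0.2,0],
    [-2,42,0,0,0,0],
    [-2,42,0,0,0,0],
    [0,20,0,0,0,0],
    [0,0,0,0,0,0],
    [0,0,0,0,0,0]
  ],
  "grip": 0
}}

```text
clock: 19.6
position: [0.4864, -0.0105, 0.2719]
tool_rot: [-3.14, 0.004, -0.156]
force: [-0.2, 0.8, 0.0]
grip_width: -0.0002
```

```bash
python3 -c "
from h import *
plan(.492,-.0085,.18,-5)
f=grab('top');P=cloud(f);print(rect(P,(.465,.6,.13,.285),.17,.187)); save(f,'t3.png',(100,150,260,270),4)"
```

```text
shift [ 5.6 -2.7 91.9] turn [-0.1   0.21 -3.95] pos [ 0.4864 -0.0105  0.2719] rpy [-179.91    0.21   -8.95] F [-0.2  0.8  0. ] grip -0.0002 t 19.6
(1242, array([533.7, 216.5]), array([101.7,  56.7]), 'long-axis deg', np.float32(80.9), 'z', 0.1793)
```

View pics/t3.png

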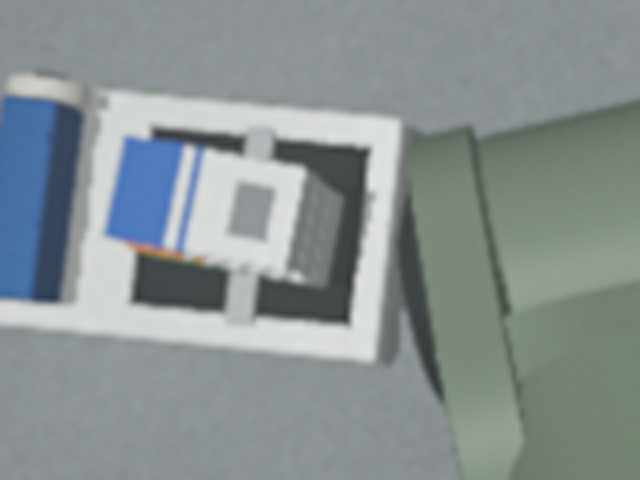

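The crop shows a straight column: blue on top at (205,205), with only a sliver of orange visible beneath it. Blue sits 2.6 mm and 0.1° from orange. Now the plunger.

{"api": "arm_command", "payload": {
  "targets": [
    [5,-2,25,0,0.2,0],
    [0,0,30,0,0,0],
    [0,0,25,0,0,0],
    [0,0,8,0,0,0],
    [0,0,0,0,0,0],
    [0,0,0,0,0,0]
  ]
}}

```text
clock: 20.25
position: [0.4935, -0.0022, 0.1824]
tool_rot: [-3.137, -0.002, -0.147]
force: [0.6, -0.1, -0.8]
grip_width: -0.0
```

```bash
python3 -c "
from h import *
plan(.491,-.0085,.157,-9)
f=grab('scene');save(f,'s3.png',(220,130,300,220),6)"
```

```text
shift [-1.6  6.7 25.4] turn [-0.24 -0.1   0.56] pos [ 0.4935 -0.0022  0.1824] rpy [-1.7976e+02 -1.0000e-01 -8.4400e+00] F [ 0.6 -0.1 -0.8] grip -0.0 t 20.25
```

View pics/s3.png

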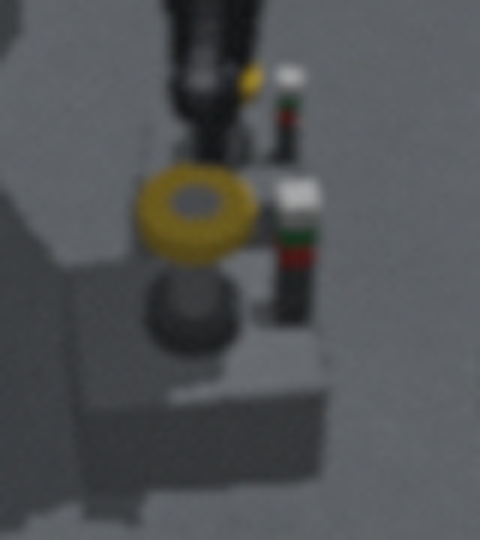

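The shut fingertips are at (213,150), above and slightly +y of the large cap at (197,207). I'll centre them and approach.

{"api": "arm_command", "payload": {
  "targets": [
    [-2,6,8,-0.2,0,0],
    [0,0,6,0,0,0],
    [0,0,0,0,0,0],
    [0,0,0,0,0,0]
  ]
}}

```text
clock: 20.7
position: [0.4916, -0.0086, 0.1695]
tool_rot: [-3.141, -0.006, -0.148]
force: [-0.5, 0.2, 0.4]
grip_width: -0.0
```

{"api": "arm_command", "payload": {
  "targets": [
    [0,0,5,0,0,0],
    [0,0,4,0,0,0],
    [0,0,0,0,0,0]
  ]
}}

```text
clock: 21.0
position: [0.4919, -0.0086, 0.16]
tool_rot: [-3.141, -0.006, -0.148]
force: [-0.2, -0.5, 0.4]
grip_width: 0.0
```

{"api": "arm_command", "payload": {
  "targets": [
    [0,0,3,0,0,0],
    [0,0,3,0,0,0],
    [0,0,0,0,0,0]
  ]
}}

```text
clock: 21.3
position: [0.4921, -0.0086, 0.1537]
tool_rot: [-3.141, -0.006, -0.148]
force: [-0.8, -0.5, 4.5]
grip_width: 0.0001
```

{"api": "arm_command", "payload": {
  "targets": [
    [0,0,4,0,0,0],
    [0,0,4,0,0,0],
    [0,0,0,0,0,0]
  ]
}}

```text
clock: 21.6
position: [0.4921, -0.0086, 0.1458]
tool_rot: [-3.141, -0.007, -0.148]
force: [-1.4, -0.3, 7.0]
grip_width: -0.0001
```

{"api": "arm_command", "payload": {
  "targets": [
    [0,0,3,0,0,0],
    [0,0,3,0,0,0],
    [0,0,0,0,0,0]
  ]
}}

```text
clock: 21.9
position: [0.4921, -0.0086, 0.1403]
tool_rot: [3.141, -0.007, -0.148]
force: [-1.4, -0.4, 8.4]
grip_width: -0.0001
```

```bash
python3 -c "
from h import *
plan(.491,-.0085,.139,-9)"
```

```text
shift [-1.1  0.1  1.3] turn [ 0.   -0.39  0.51] pos [ 0.4921 -0.0086  0.1403] rpy [179.99  -0.39  -8.49] F [-1.4 -0.4  8.4] grip -0.0001 t 21.9
```

Travel should be about 17 mm at 8.4 N. I'll let it settle and verify by camera.

{"api": "arm_command", "payload": {
  "targets": [
    [0,0,0,0,0,0],
    [0,0,0,0,0,0],
    [0,0,0,0,0,0],
    [0,0,0,0,0,0]
  ]
}}

```text
clock: 22.3
position: [0.4921, -0.0085, 0.1414]
tool_rot: [3.141, -0.007, -0.148]
force: [-2.1, 0.7, 7.2]
grip_width: -0.0001
```

```bash
python3 -c "
from h import *
plan(.491,-.0085,.139,-9)
faces([(.058,.082),(.10,.126),(.15,.172)])
f=load('scene');save(f,'s4.png',(220,110,420,250),4); P=cloud(f); c=f['color'].astype(int)
m=(c[...,0]>90)&(c[...,2]<.5*c[...,0])&(c[...,1]>.6*c[...,0])&(np.hypot(P[...,0]-.491,P[...,1]+.0085)<.026)
print('cap z',m.sum(),np.percentile(P[m][:,2],[25,50,75,95]))"
```

```text
shift [-1.1  0.1  2.4] turn [ 0.03 -0.41  0.51] pos [ 0.4921 -0.0085  0.1414] rpy [179.97  -0.41  -8.49] F [-2.1  0.7  7.2] grip -0.0001 t 22.3
0.058 258 X50 0.0303 slope deg 0.7 Y [-0.0515 -0.0514  0.0471  0.0498]
0.1 305 X50 0.0314 slope deg 0.7 Y [-0.0508 -0.0506  0.0477  0.0501]
0.15 275 X50 0.0337 slope deg 0.8 Y [-0.0499 -0.0498  0.0473  0.0492]
cap z 124 [0.12241262 0.12329298 0.12438122 0.1261652 ]
```

View pics/s4.png

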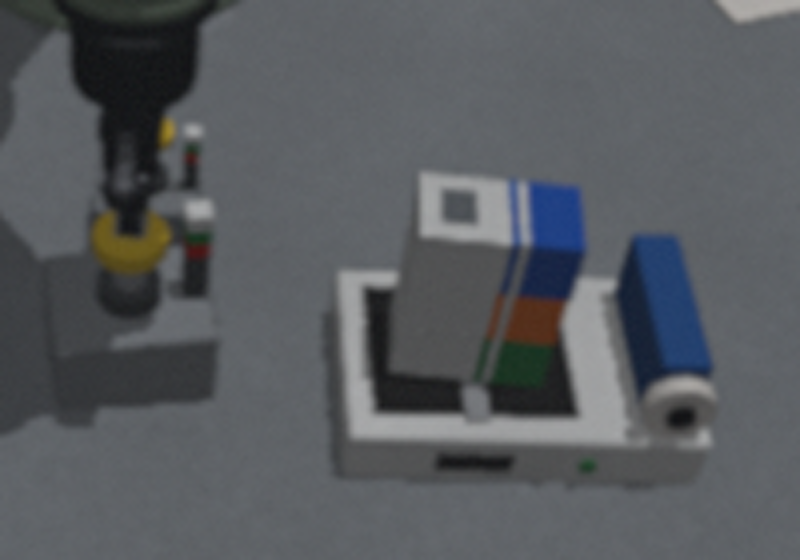

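The picture shows the column straight at (490,280) and the cap at (130,235), level with the gauge's green band at (200,240). The arm has crept up slightly, so I push 2 mm more and hand in on that target.

{"api": "arm_command", "payload": {
  "targets": [
    [0,0,2,0,0,0]
  ]
}}

```text
clock: 22.45
position: [0.4921, -0.0086, 0.1398]
tool_rot: [3.141, -0.007, -0.148]
force: [-2.5, -0.7, 7.4]
grip_width: 0.0001
```

```bash
python3 -c "
from h import *
for i in range(3): f=grab('scene'); o=bot.observe(); print(o['position'][2],o['force'][2])
P=cloud(f); c=f['color'].astype(int)
m=(c[...,0]>90)&(c[...,2]<.5*c[...,0])&(c[...,1]>.6*c[...,0])&(np.hypot(P[...,0]-.491,P[...,1]+.0085)<.026)
z=np.median(P[m][:,2]);print('cap z',z)
if .1185<z<.1265 and .135<o['position'][2]<.143: print('done',bot.job_done())"
```

```text
0.13951847963750286 6.882993122865191
0.13959554785563227 8.094702319561588
0.13964488966415317 6.851912601494903
cap z 0.12163389153362308
the job is handed in; nothing more can be done
done None
```

I stacked the orange carton on the green one and the blue on top. I then pressed the large yellow plunger with the closed fingers and handed the job in while still holding it, at about 22.6 s. No verdict is reported back.

**Column:** In the camera checks, orange sits about 1.2 mm and 0.3° from green. Blue sits about 2.6 mm and 0.1° from orange, within the 8 mm limit. Green did not move measurably, and the bystanders were not approached.

**Plunger:** The cap top measured 0.1216 m by camera, a travel of about 18 mm. Fingertip height gives about 17 to 18 mm, and the push was about 7 to 8 N.

**Disagreements:**
- The wrist force was too noisy (about 1 N) to show clearly when each carton touched down, so I judged that by height.
- Blue's x offset grew about 1.5 mm while I pressed it down before letting go.
- The arm crept up about 1 mm during the rows with no movement, so I pushed 2 mm more just before handing in.

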